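# Bring a circuit card to the click stop of the inspection slide

### The arm

A 6-joint arm with a two-finger parallel gripper is mounted at the origin on a cart in front of the work surface, level with it; the furniture and walls round the work are solid. World frame = base frame: x ahead of the robot, y to its left, z up, the work surface at z = 0. Lengths are in m, angles in rad, forces in N, time in s.
With the tool pointing down it reaches from about 0.275 to 1 m from the base axis. Payload 8.4 kg.
Tool frame: the origin (TCP) lies on the centre line of the jaws, within the pads' length; the fingertips stand 17 mm ahead of it and the grasp point (between the pads) lies 2 mm behind it (bot.tcp_to_tips is the y of the fingertips in the tool frame, in m); y points along the fingers, z is the direction in which the jaws open and shut, and the axes are right-handed (so a half turn about y gives the same grasp; the last joint's range is limited). The gripper opens to 85 mm and grips with 20 to 120 N. Pads are 22 mm wide; open, the fingers measure 114 mm over their backs; the gripper's body (76 mm by 85 mm) begins 54 mm behind the grasp point. The pads swing forward as they close: fully open they stand 13 mm farther back than shut.
Start: joints at [-1.309, 0.353, 1.633, -0, 1.155, -0.002], TCP at [0.163, -0.603, 0.248] pointing down, gripper open.
Joint ranges: [-2.63, 2.63], [-0.92, 2.1], [0.06, 2.66], [-1.3, 4.44], [0, 2.69], [-3.02, 3.02]. Speed limits (rad/s): [2.22, 2.22, 2.79, 3.14, 3.14, 3.14].

### API

Orientations are given as a unit quaternion [x, y, z, w].
In Python, from workcell import bot, hand, kinematics, get_obs, vision, hand_in gives the robot as it stands. The module is installed in compiled form; this text tells all that it offers. Calls block until the motion is done:
- bot.reach(position, orientation): joint-space move of the TCP to a pose.
- bot.servo_line(position, ori=None, velocity=0.15): straight line of the TCP; ori=None keeps the orientation; velocity is the mean speed in m/s.
- bot.goto_joints(angles): joint-space move.
- hand.move_gripper(opening, strength=None): finger opening in m; strength is the grip in N (None keeps the last); returns when the fingers have stopped.
- bot.dwell(seconds).
- kinematics.solve_ik(position, orientation): joint angles nearest the present ones, or None.
- get_obs(): the state.
- vision.read_camera(name): name is "scene" or "top" or "wrist"; returns a dict with "frame" (420x560x3 uint8, red, green, blue), "intrinsics" (3x3 intrinsics, pixels), "view" (4x4, takes a point from world to camera coordinates). Camera axes: x right, y down, z forward; pixel columns grow to the right and rows downward; lengths in m; the calibration is good to about 2 mm. The wrist camera is an equidistant fisheye: a pixel r from the principal point sees the ray r / f radians off the axis. A picture is of the moment at which its call begins. There is no depth.
A pose or a line that the arm cannot do raises bot.IKError and nothing moves.
- hand_in(): hands the job in, once; it reports no verdict.
The state is a dict: "time_s": time; "joint_pos": joint angles; "joint_vel": joint speeds; "joint_efforts": joint torques, N m; "position": TCP position; "orientation": TCP orientation; "wrist_force": force on the tool from outside, world axes, zero at the start; "ft_torque": the same for the moment, N m; "gripper_width": finger opening in m.
Only numpy, scipy, OpenCV 4.12 (cv2) and the standard library are available. Lean on these libraries where they do the work, as an engineer would, in place of code of your own. Each camera call takes 0.05 s, during which the arm holds its last target.

### The job

Take the shorter of the two circuit cards out of the board rack, push it fully down into the guides of the slide's carriage at the loading end, component side towards the microscope, and let go of it. Then take the carriage by its black knob and slide it along the rods towards the microscope until its ball clicks into the notch underneath, without running it into the far end block, and finish there still holding the knob, so that a picture can be taken. Leave the taller card in the rack, and do not bump the microscope or disturb the other things on the bench.

Things in the scene. Friction and masses are not known exactly. Their poses are not given: they have to be found in the camera images.
- card: the shorter circuit card, loose, on edge in one of the rack's outer slots (either one): green board 60 mm wide (y), 3.2 thick (x), 52 high, with a grey grip bar 10 mm thick (x), 46 long, 12 high centred on its top edge (64 mm high over all); 50 g. Origin: middle of the lower edge; z up to the bar, x out of the component side (chips up to 2.2 mm, two small cans near the upper corners 6.5 mm).
- card_grip (a point): centre of the shorter card's grip bar, 58 mm above the card's lower edge
- card_face (a point): a point 6 mm in front of the middle of the component side of the shorter card
- tall_card: the taller circuit card, loose, in the rack's other outer slot; the same but with a board 82 mm high (94 mm over all). It stays there. Origin: middle of the lower edge; axes as for the shorter card.
- rack: black board rack fixed to the bench, 98 (x) by 88 mm (y), 43 high, with card slots at x = -34, 0 and +34 mm (the middle one empty); cards stand in planes along its y and z, lower edges 10 mm above the bench, in guides 26 mm deep, and lift straight up. Origin: centre of its underside.
- slide_base: inspection slide fixed to the bench: aluminium plate 72 mm (x) by 320 mm (y) with two steel rods along y and an end block 36 mm high at each end. Origin: centre of its underside; y runs along the rods, towards the loading end; x points to the side where the microscope lies.
- carriage (a joint): travel of the carriage (64 x 130 mm, top 36 mm above the bench) along the rods, m: 0 at the loading end (+y of slide_base), growing towards -y, 0.160 at the far end block; starts at 0 to 0.025. Friction about 1.5 N; it stays where left. A sprung ball beneath runs on a strip with one notch, set anew for each card: it is reached with the slot's centre within 12 mm along y of the lens, either way.
- ball (a joint): how far the ball has sprung out under the carriage, m: about 0.0005 on the plain strip, 0.005 in the middle of the notch. Feel for the notch: over the last 5 mm the ball pulls the carriage in, with up to about 6 N; pushing it on out of the notch takes about 10 N. The click decides, wherever the lens then points.
- slot (a point): centre of the floor of the carriage's card slot, where the middle of the card's lower edge comes to rest, 38 mm above the bench; moves with the carriage. Two black grooved guides, 32 mm high plus a 7 mm flare, stand at the slot's ends along y of slide_base; grooves 4.8 mm wide (x), 0.8 mm to spare at each edge of a card.
- knob: upright round black knob on the carriage, 20 mm in diameter where it is held, 52 mm high (its top 88 mm above the bench), 78 mm from the slot's centre on the loading-end side (+y of slide_base). It can turn on its spindle, to no effect. Origin: centre of its foot, on the carriage's top.
- knob_grip (a point): centre of the knob's grip, 72 mm above the bench (16 mm below the knob's top)
- microscope: black microscope lying level on a bracket behind the slide, 37 mm in diameter (clamp 43), axis 66 mm above the bench, from 40 to 144 mm behind (+x) the rods' middle line. Fixed; its place along the rods differs each time. Origin: on the bench under the rods' middle line, level with the lens along y; axes as for slide_base.
- lens (a point): centre of the microscope's front lens, 40 mm behind the rods' middle line; along the rods it stands opposite the place that it looks at
- tape: bystander: roll of black tape, 62 mm across, near the back edge
- tweezers: bystander: steel tweezers, 125 mm long, near the back edge
- tin: bystander: small round grey tin, 36 mm across, beside the slide's far end

How it is judged:
By the outcome, as a careful person would: the job done as asked, in the order asked, and still so for the second after the job is handed in, while the arm keeps its last pose, push and grip.
It also fails if it takes over 66 s, if anything falls off the work surface, if the arm or the gripper's body presses on something with over 40 N, if the wrist force passes 120 N, or if a joint passes its speed limit or range.

## Working session

There is one attempt and no reset: what is moved stays moved. The work goes in short steps, each a Python script; the robot and the scene stay as the last script left them, time stands still between calls to the robot, and variables do not carry over. Pictures are saved under pics/ and viewed, and the job is handed in when it is done.

```bash
mkdir -p pics; ls
python3 - <<'E'
from workcell import bot, get_obs, vision
import cv2,numpy as np
np.set_printoptions(precision=4,suppress=True)
for n in ["scene","top","wrist"]:
    r=vision.read_camera(n); cv2.imwrite(f"pics/{n}0.png",r["frame"][:,:,::-1]); print(n,r["intrinsics"],r["view"])
o=get_obs(); print(o, bot.tcp_to_tips)
E
```

```text
pics
scene [[504.4239   0.     268.2085]
 [  0.     504.4239 212.798 ]
 [  0.       0.       1.    ]] [[-0.7635 -0.6456  0.0119  0.4057]
 [-0.4737  0.5475 -0.6898  0.3049]
 [ 0.4388 -0.5324 -0.7239  0.8128]
 [ 0.      0.      0.      1.    ]]
top [[379.1526   0.     280.2963]
 [  0.     379.1526 204.0474]
 [  0.       0.       1.    ]] [[-0.0244 -0.9996 -0.0165 -0.001 ]
 [-0.9914  0.0264 -0.1282  0.5676]
 [ 0.1286  0.0133 -0.9916  0.9874]
 [ 0.      0.      0.      1.    ]]
wrist [[325.1923   0.     278.5021]
 [  0.     325.1923 210.5676]
 [  0.       0.       1.    ]] [[ 0.2603 -0.9655 -0.0018 -0.6247]
 [-0.9297 -0.2512  0.2695 -0.0346]
 [-0.2606 -0.0685 -0.963   0.3791]
 [ 0.      0.      0.      1.    ]]
{'time_s': 0.15, 'joint_pos': array([-1.3094,  0.3535,  1.634 , -0.    ,  1.1552, -0.0024]), 'joint_vel': array([ 0.001 , -0.0017, -0.0021,  0.0021, -0.0009,  0.0003]), 'joint_efforts': array([ -0.002 , -60.5637, -34.2338,  -0.0001,   0.0062,  -0.    ]), 'position': array([ 0.1629, -0.603 ,  0.2478]), 'orientation': array([-0.093 ,  0.7013, -0.7006,  0.0929]), 'wrist_force': array([-0.4636, -0.0786, -0.6727]), 'ft_torque': array([ 0.0042, -0.0067,  0.028 ]), 'gripper_width': 0.08541081486269507} 0.017
```

View pics/scene0.png

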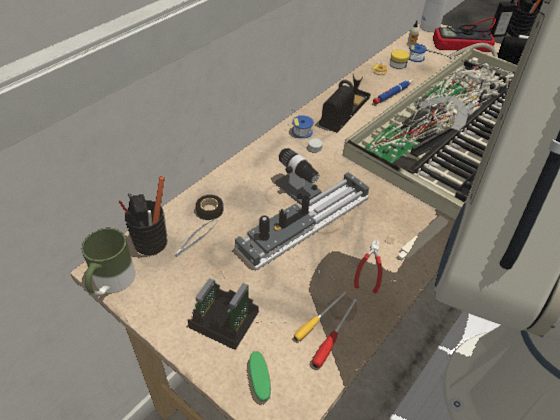

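View pics/top0.png

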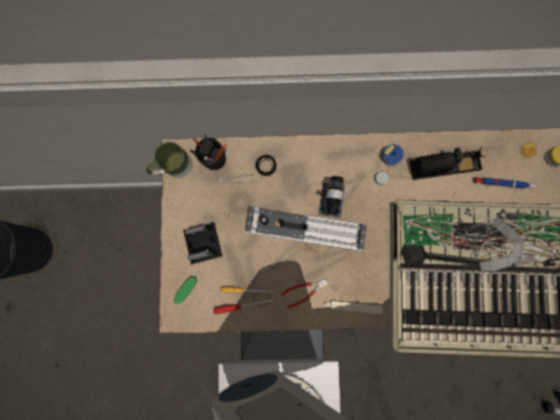

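The scene view shows the rack at about (223,313), with the slide running from (250,248) to (350,190). The microscope is at (297,165), behind the slide. In the top view the rack is at (202,242), the slide spans (250,218) to (364,236), and the microscope is at (332,195). I'll zoom in.

```bash
cat > h.py <<'E'
import numpy as np, cv2
from workcell import bot, hand, kinematics, get_obs, vision, hand_in
from scipy.spatial.transform import Rotation as R
np.set_printoptions(precision=4,suppress=True)
def cam(n):
    r=vision.read_camera(n); return r["frame"][:,:,::-1].copy(),np.array(r["intrinsics"]),np.array(r["view"])
def ray(K,V,u,v,fish=False):
    d=np.array([(u-K[0,2])/K[0,0],(v-K[1,2])/K[1,1],1.])
    if fish:
        r=np.hypot(d[0],d[1]); d=np.array([d[0]/r*np.sin(r),d[1]/r*np.sin(r),np.cos(r)]) if r>0 else d
    return -V[:3,:3].T@V[:3,3], V[:3,:3].T@d
def onz(K,V,u,v,z,fish=False):
    c,d=ray(K,V,u,v,fish); return c+d*(z-c[2])/d[2]
def proj(K,V,p,fish=False):
    q=V[:3,:3]@np.asarray(p)+V[:3,3]
    if fish:
        rr=np.hypot(q[0],q[1]); t=np.arctan2(rr,q[2]); return K[0,0]*q[:2]/rr*t+K[:2,2]
    return K[0,0]*q[:2]/q[2]+K[:2,2]
def tri(obs):
    A=np.zeros((3,3));b=np.zeros(3)
    for c,d in obs:
        d=d/np.linalg.norm(d);P=np.eye(3)-np.outer(d,d);A+=P;b+=P@c
    return np.linalg.solve(A,b)
def crop(im,x0,y0,x1,y1,s,name):
    c=cv2.resize(im[y0:y1,x0:x1],None,fx=s,fy=s,interpolation=cv2.INTER_CUBIC); cv2.imwrite("pics/"+name,c)
def down(yaw):
    # tool y = -Z, tool z (jaw opening) along world angle yaw
    z=np.array([np.cos(yaw),np.sin(yaw),0]);y=np.array([0,0,-1.]);x=np.cross(y,z)
    return R.from_matrix(np.c_[x,y,z]).as_quat()
def st():
    o=get_obs(); print("t%.2f"%o["time_s"],o["position"],"F",o["wrist_force"],"T",o["ft_torque"],"w%.4f"%o["gripper_width"]); return o
E
python3 - <<'E'
from h import *
im=cv2.imread("pics/scene0.png"); crop(im,170,260,270,350,7,"s_rack.png"); crop(im,225,135,385,270,5,"s_slide.png")
im=cv2.imread("pics/top0.png"); crop(im,170,170,370,270,4,"t_all.png")
E
```

```text
(no output)
```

View pics/s_rack.png

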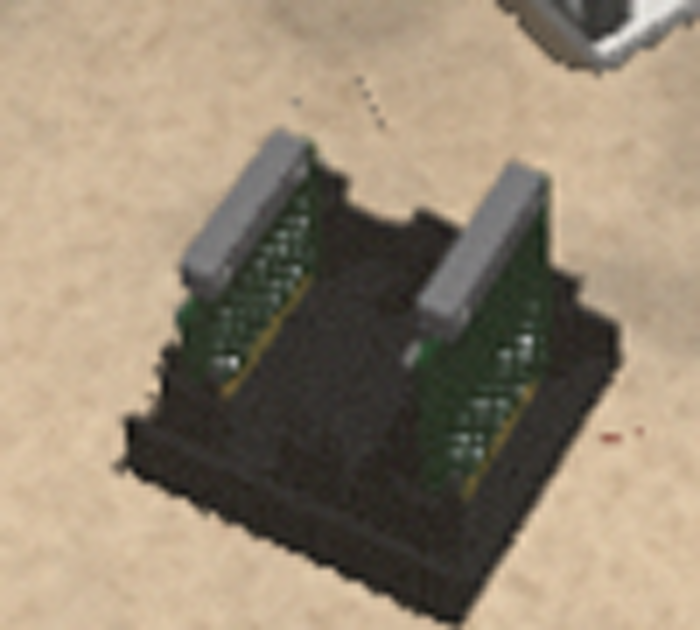

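View pics/s_slide.png

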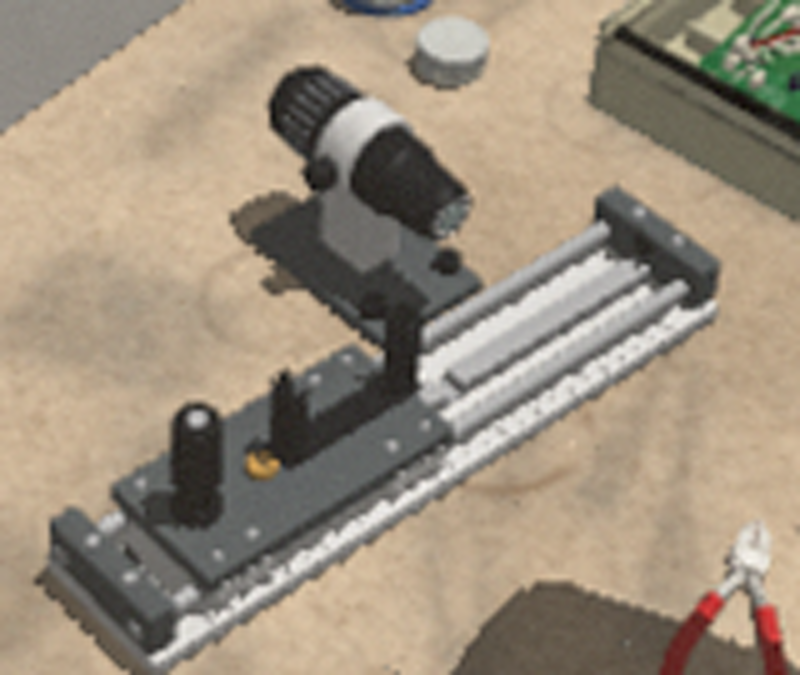

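View pics/t_all.png

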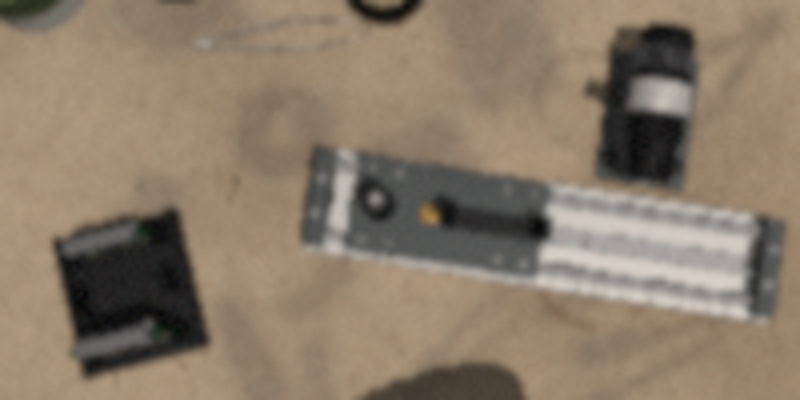

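Both cards show their robot-side (-x) faces in the scene view, and the back one (+x, left in the crop) looks shorter. Next I'll triangulate coarse positions, then take close-ups with the wrist camera.

Run:
```python
from h import *
Ks=np.array([[504.4239,0,268.2085],[0,504.4239,212.798],[0,0,1]]);Vs=np.array([[-0.7635,-0.6456,0.0119,0.4057],[-0.4737,0.5475,-0.6898,0.3049],[0.4388,-0.5324,-0.7239,0.8128],[0,0,0,1]])
Kt=np.array([[379.1526,0,280.2963],[0,379.1526,204.0474],[0,0,1]]);Vt=np.array([[-0.0244,-0.9996,-0.0165,-0.001],[-0.9914,0.0264,-0.1282,0.5676],[0.1286,0.0133,-0.9916,0.9874],[0,0,0,1]])
def S(x,y): return ray(Ks,Vs,170+x/7-.5,260+y/7-.5)
def SS(x,y): return ray(Ks,Vs,225+x/5-.5,135+y/5-.5)
def T(x,y): return ray(Kt,Vt,170+x/4-.5,170+y/4-.5)
def To(x,y,z): return onz(Kt,Vt,170+x/4-.5,170+y/4-.5,z)
# bar tops centres (top faces)
print("backbar",tri([S(240,195),T(102,237)]))
print("frontbar",tri([S(480,235),T(122,337)]))
print("knobtop",tri([SS(199,415),T(376,196)]))
print("lens~",tri([SS(452,215),T(640,183)]))
for n,p in dict(A=(318,148),B=(302,245),C=(783,218),D=(768,320)).items(): print("slide",n,To(*p,0.036 if n in"AC" else 0.0))
for p in [(55,238),(178,210),(208,342),(84,376)]: print("rack",To(*p,0.043))
print("carr R corners",To(547,185,.036),To(537,275,.036),"L",To(360,155,.036),To(345,247,.036))
```

```text
backbar [0.5038 0.2064 0.0733]
frontbar [0.4393 0.188  0.0968]
knobtop [0.5227 0.0263 0.0914]
lens~ [ 0.5278 -0.1437  0.0742]
slide A [0.563  0.0693 0.036 ]
slide B [0.5    0.0848 0.    ]
slide C [ 0.5077 -0.2413  0.036 ]
slide D [ 0.4404 -0.2348  0.    ]
rack [0.5062 0.2453 0.043 ]
rack [0.5229 0.1629 0.043 ]
rack [0.4349 0.1432 0.043 ]
rack [0.4146 0.2253 0.043 ]
carr R corners [ 0.5339 -0.0845  0.036 ] [ 0.4738 -0.0758  0.036 ] L [0.5575 0.0409 0.036 ] [0.4957 0.0521 0.036 ]
```

Run:
```python
from h import *
for p,n in [((.504,.206),'rack'),((.49,-.03),'slot'),((.45,-.17),'end')]:
    for y in (11.5,191.5,-10,170,80,-100):
        q=kinematics.solve_ik([*p,.17],down(np.radians(y))); print(n,y,q)
o=get_obs();M=R.from_quat(o["orientation"]).as_matrix();print(M)
K=vision.read_camera("wrist");V=K["view"];c=-V[:3,:3].T@V[:3,3];print(c,M.T@(c-o["position"]),M.T@V[2,:3])
```

```text
rack 11.5 [0.3853 0.32   1.8783 0.     0.9433 0.1845]
rack 191.5 [ 0.3853  0.32    1.8783 -0.      0.9433 -2.9571]
rack -10 [ 0.3853  0.32    1.8783 -0.      0.9433  0.5598]
rack 170 [ 0.3853  0.32    1.8783 -0.      0.9433 -2.5818]
rack 80 [ 0.3853  0.32    1.8783 -0.      0.9433 -1.011 ]
rack -100 [ 0.3853  0.32    1.8783 -0.      0.9433  2.1306]
slot 11.5 [-0.0642  0.243   1.989   0.      0.9096 -0.2649]
slot 191.5 [-0.0642  0.243   1.989  -0.      0.9096  2.8767]
slot -10 [-0.0642  0.243   1.989  -0.      0.9096  0.1103]
slot 170 None
slot 80 [-0.0642  0.243   1.989  -0.      0.9096 -1.4605]
slot -100 [-0.0642  0.243   1.989  -0.      0.9096  1.6811]
end 11.5 [-0.3643  0.2286  2.0088  0.      0.9042 -0.565 ]
end 191.5 [-0.3643  0.2286  2.0088 -0.      0.9042  2.5766]
end -10 [-0.3643  0.2286  2.0088 -0.      0.9042 -0.1898]
end 170 [-0.3643  0.2286  2.0088 -0.      0.9042  2.9518]
end 80 [-0.3643  0.2286  2.0088 -0.      0.9042 -1.7606]
end -100 [-0.3643  0.2286  2.0088 -0.      0.9042  1.381 ]
[[-0.9654 -0.0003  0.2608]
 [-0.2608  0.001  -0.9654]
 [ 0.     -1.     -0.001 ]]
[ 0.2293 -0.5859  0.3733] [-0.0686 -0.1256  0.0006] [ 0.2695  0.963  -0.0007]
```

Run:
```python
from h import *
import pickle
D={}
bot.reach([.47,-.10,.27],down(np.radians(-10)));st(); D["w_slide"]=cam("wrist")
bot.reach([.47,.13,.24],down(np.radians(11.5)));st(); D["w_rack"]=cam("wrist")
for k in D: cv2.imwrite(f"pics/{k}.png",D[k][0])
pickle.dump(D,open("v1.pkl","wb"))
```

```text
t2.32 [ 0.4701 -0.1007  0.27  ] F [ 0.2954 -0.1735 -0.6473] T [-0.0203  0.0278  0.0264] w0.0853
t3.29 [0.4703 0.1292 0.2401] F [ 0.0795 -0.0716 -0.0648] T [-0.0213 -0.0346  0.0013] w0.0853
```

View pics/w_slide.png

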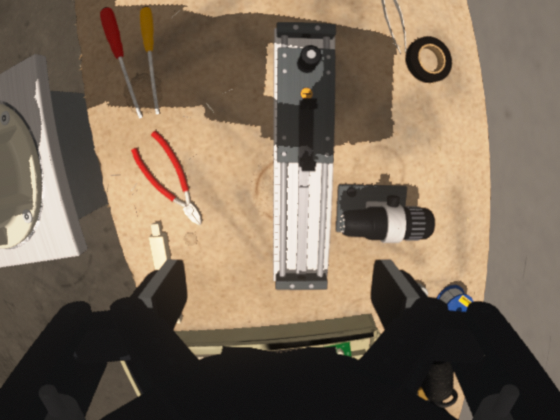

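View pics/w_rack.png

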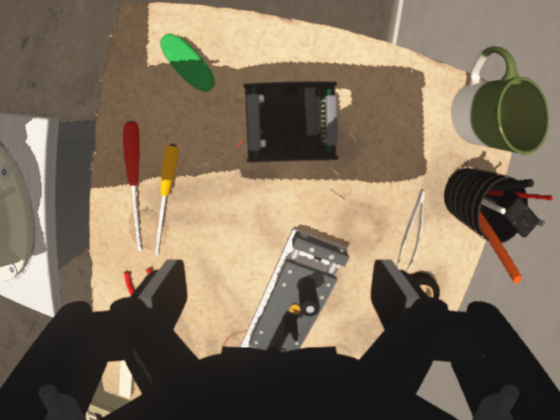

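The slide view has the knob top at (311,53), the guides at about (307,92) and (308,165), and the lens at (340,222). The rack view has the rack at (290,122), with the cards at its left and right edges.

Run:
```python
from h import *
im=cv2.imread("pics/w_rack.png"); crop(im,235,75,350,170,6.5,"wr1.png")
im=cv2.imread("pics/w_slide.png"); crop(im,260,10,400,175,3.6,"ws1.png"); crop(im,260,150,440,300,4,"ws2.png")
```

```text
(no output)
```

View pics/wr1.png

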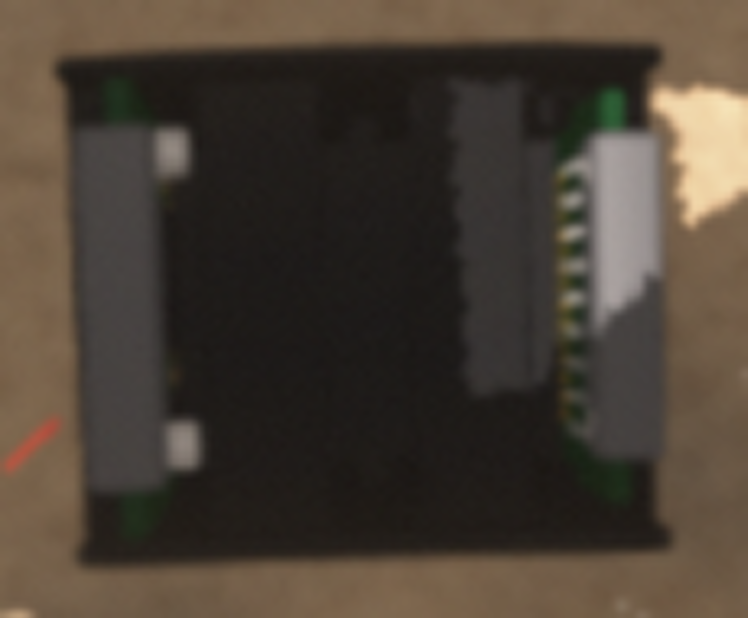

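View pics/ws1.png

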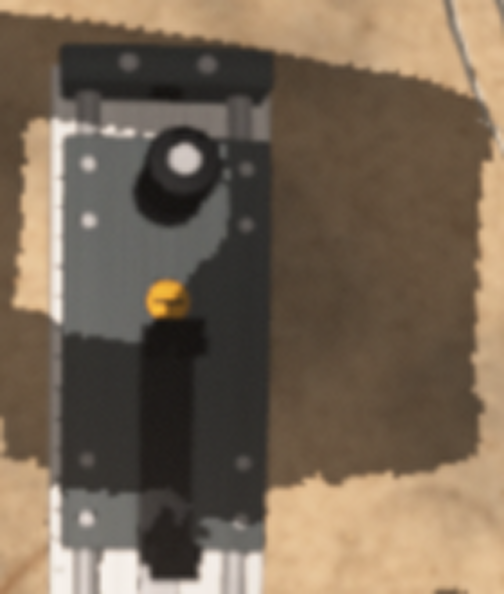

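View pics/ws2.png

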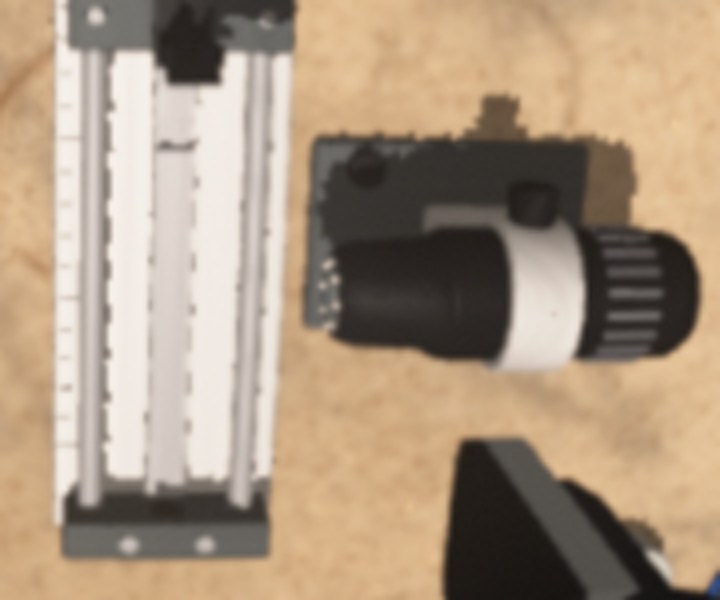

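The left (front) card is the taller one: its bar appears longer, and its cans, on the +x side, show at (172,153) and (183,445). The short card's component side is still unclear, so I'll look from above it and from behind.

Run:
```python
from h import *
import pickle
D={}
bot.reach([.60,.14,.17],down(np.radians(11.5)));st(); D["w_back"]=cam("wrist")
for k in D:
    cv2.imwrite(f"pics/{k}.png",D[k][0])
    im,K,V=D[k]; u,v=proj(K,V,[.503,.206,.06],True).astype(int); print(u,v); crop(im,max(u-70,0),max(v-60,0),u+70,v+60,5.5,k+"_c.png")
pickle.dump(D,open("v2.pkl","wb"))
```

```text
t3.98 [0.5996 0.1388 0.1697] F [-0.8748  0.1706 -0.2859] T [-0.0276 -0.0076 -0.0112] w0.0854
168 102
```

View pics/w_back_c.png

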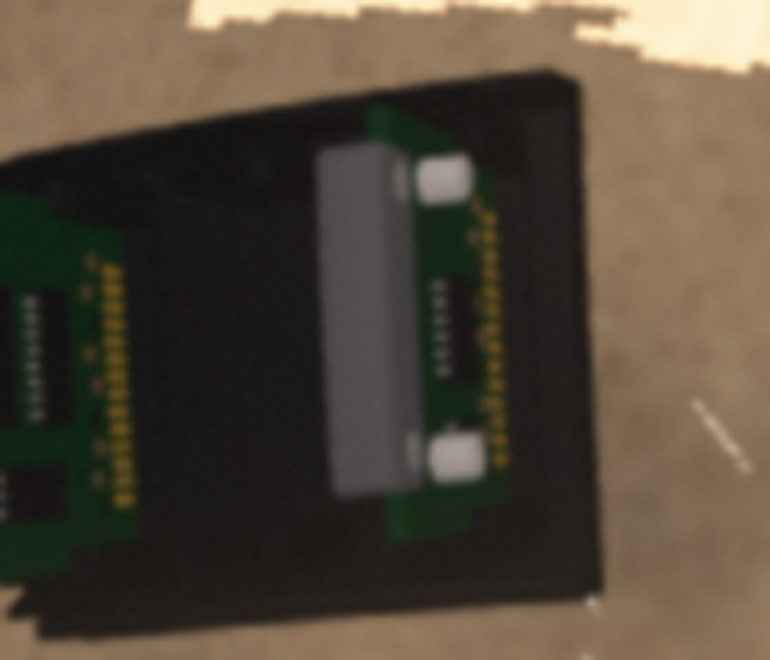

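The view from behind settles it: the short card's cans, at crop (445,180) and (458,455), are on its +x side. So it needs no flip, only a turn from the rack yaw to the slide yaw. I'll measure the bar from directly above, then the slot at the same relative pose so that calibration errors cancel.

Run:
```python
from h import *
import pickle
D=pickle.load(open("v1.pkl","rb"))|pickle.load(open("v2.pkl","rb"))
im,K,V=D["w_rack"];f=lambda x,y,z:onz(K,V,235+(x+.5)/6.5-.5,75+(y+.5)/6.5-.5,z,True)
a=f(627,295,.074);print("rack view",a,"ends",f(627,135,.074),f(629,458,.074)); print("rack corners",[f(*p,.043)[:2] for p in [(60,65),(655,50),(668,540),(80,560)]])
im,K,V=D["w_back"];f=lambda x,y,z:onz(K,V,98+(x+.5)/5.5-.5,42+(y+.5)/5.5-.5,z,True)
b=f(362,320,.074);print("back view",b)
D={}
yaw=np.radians(11.5)
bot.reach([(a[0]+b[0])/2,(a[1]+b[1])/2,.24],down(yaw));bot.dwell(.15);st()
D["w_A"]=cam("wrist")
bot.reach([.493,-.02,.243],down(np.radians(-10)));bot.dwell(.15);st()
D["w_B"]=cam("wrist")
for k in D:
    im,K,V=D[k]; crop(im,220,140,350,300,5 if 0 else 4.9,k+"_c.png"); cv2.imwrite(f"pics/{k}.png",im)
pickle.dump(D,open("v3.pkl","wb"))
```

```text
rack view [0.5026 0.2073 0.074 ] ends [0.498  0.2292 0.074 ] [0.5078 0.1852 0.074 ]
rack corners [array([0.4163, 0.2259]), array([0.5038, 0.2467]), array([0.5219, 0.173 ]), array([0.4338, 0.1516])]
back view [0.5041 0.2073 0.074 ]
t4.79 [0.5036 0.2067 0.2396] F [-0.0363 -0.3197 -0.7557] T [-0.0207  0.0194  0.0012] w0.0851
t5.90 [ 0.4933 -0.0188  0.2429] F [0.0047 0.2448 0.5708] T [ 0.0405 -0.006   0.0232] w0.0856
```

View pics/w_A.png

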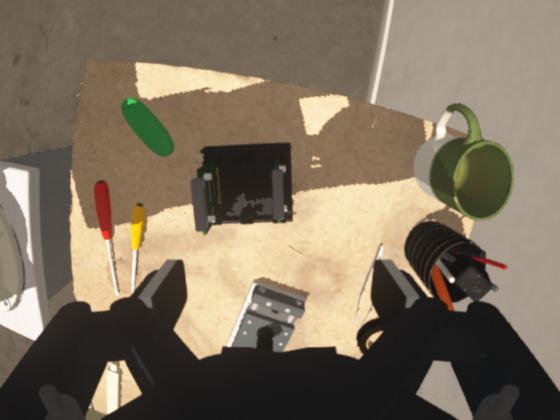

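View pics/w_B.png

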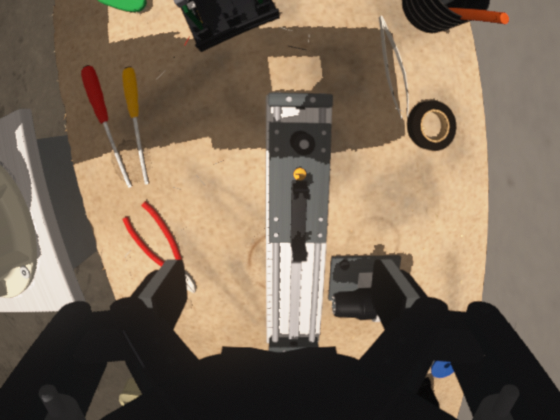

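Run:
```python
from h import *
im=cv2.imread("pics/w_A.png"); crop(im,235,150,315,230,8,"wA1.png")
im=cv2.imread("pics/w_B.png"); crop(im,262,165,342,270,5.7,"wB1.png")
def bright(n,o): 
    im=cv2.imread(n).astype(float); cv2.imwrite(o,np.clip(255*(im/255)**.5,0,255))
bright("pics/wA1.png","pics/wA1b.png");bright("pics/wB1.png","pics/wB1b.png")
```

```text
[ WARN:0@0.511] global loadsave.cpp:1063 imwrite_ Unsupported depth image for selected encoder is fallbacked to CV_8U.
```

View pics/wA1b.png

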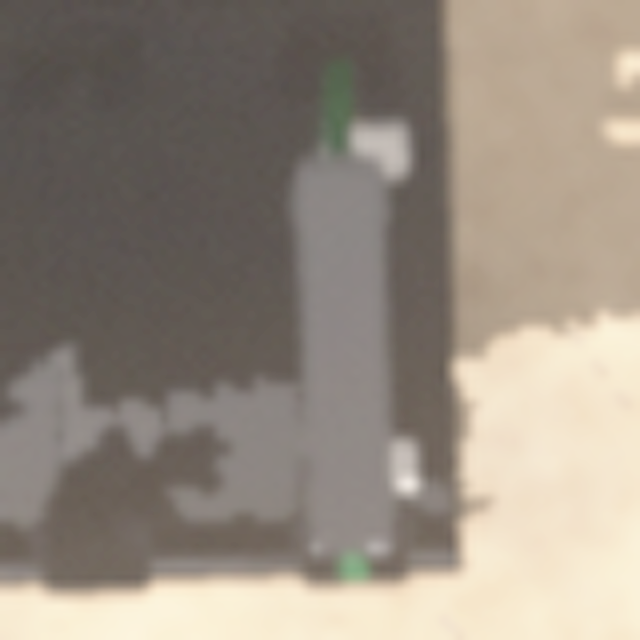

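View pics/wB1b.png

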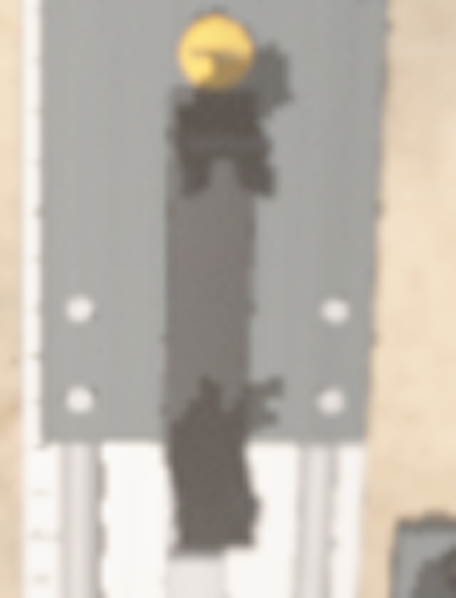

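```bash
python3 - <<'E'
from h import *
import pickle
D=pickle.load(open("v3.pkl","rb"))
im,K,V=D["w_A"];f=lambda x,y,z:onz(K,V,235+(x+.5)/8-.5,150+(y+.5)/8-.5,z,True)
for n,p in dict(bl=(297,205,.074),br=(386,205,.074),bl2=(312,540,.074),br2=(393,540,.074),barmy=(352,550,.074),brdmy=(353,580,.062),brdpy=(340,60,.062),barpy=(340,175,.074), can1=(410,150,.055)).items(): print(n,f(*p))
rk=[(458,570,.043),(448,0,.043)]
print("rack edge",[f(*p) for p in rk])
im,K,V=D["w_B"];f=lambda x,y,z:onz(K,V,262+(x+.5)/5.7-.5,165+(y+.5)/5.7-.5,z,True)
for n,p in dict(screwL1=(79,310,.036),screwL2=(79,401,.036),screwR1=(335,310,.036),screwR2=(332,401,.036),cl=(42,442,.036),cr=(365,442,.036),gold=(216,50,.04),
  g1l=(175,100,.077),g1r=(270,100,.077), g2=(215,550,.038),g2l=(175,480,.07),g2r=(245,480,.07)).items(): print(n,f(*p))
for u,v,n in [(301,143,'knobtop'),]: print(n,onz(K,V,u,v,.088,True))
print("end block +y top corners",onz(K,V,268,95,.036,True),onz(K,V,332,95,.036,True))
E
python3 - <<'E'
from h import *
im=cv2.imread("pics/w_B.png"); 
c=cv2.resize(im[170:270,275:335],None,fx=8,fy=6,interpolation=cv2.INTER_CUBIC)
c=(255*np.clip(c/110.,0,1)**.6).astype(np.uint8); cv2.imwrite("pics/wB2.png",c)
c=cv2.resize(im[80:200,255:345],None,fx=6,fy=5,interpolation=cv2.INTER_CUBIC)
c=(255*np.clip(c/200.,0,1)**.6).astype(np.uint8); cv2.imwrite("pics/wB3.png",c)
E
```

```text
bl [0.4939 0.2247 0.074 ]
br [0.5038 0.2267 0.074 ]
bl2 [0.5033 0.1863 0.074 ]
br2 [0.5126 0.1882 0.074 ]
barmy [0.5081 0.186  0.074 ]
brdmy [0.5097 0.1787 0.062 ]
brdpy [0.4956 0.2406 0.062 ]
barpy [0.498  0.2291 0.074 ]
can1 [0.5061 0.2309 0.055 ]
rack edge [array([0.5239, 0.1768, 0.043 ]), array([0.5075, 0.2486, 0.043 ])]
screwL1 [ 0.4845 -0.0521  0.036 ]
screwL2 [ 0.4814 -0.0699  0.036 ]
screwR1 [ 0.5321 -0.0604  0.036 ]
screwR2 [ 0.529  -0.0784  0.036 ]
cl [ 0.4729 -0.077   0.036 ]
cr [ 0.5343 -0.0879  0.036 ]
gold [ 0.5175 -0.0072  0.04  ]
g1l [ 0.5084 -0.0079  0.077 ]
g1r [ 0.5234 -0.0104  0.077 ]
g2 [ 0.5022 -0.1044  0.038 ]
g2l [ 0.4977 -0.0752  0.07  ]
g2r [ 0.5097 -0.0773  0.07  ]
knobtop [0.5213 0.0268 0.088 ]
end block +y top corners [0.4997 0.0771 0.036 ] [0.5637 0.067  0.036 ]
```

View pics/wB2.png

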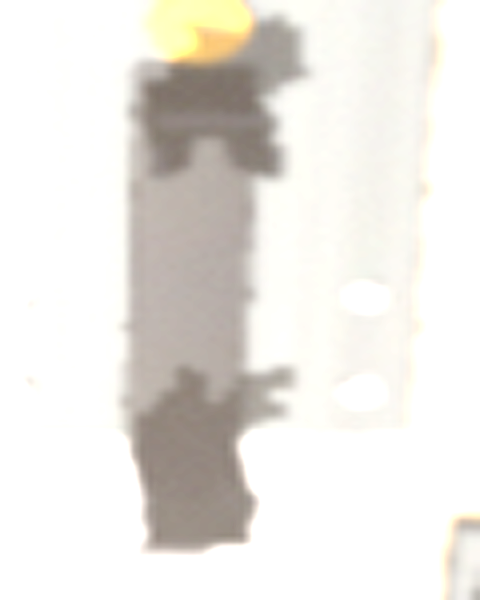

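View pics/wB3.png

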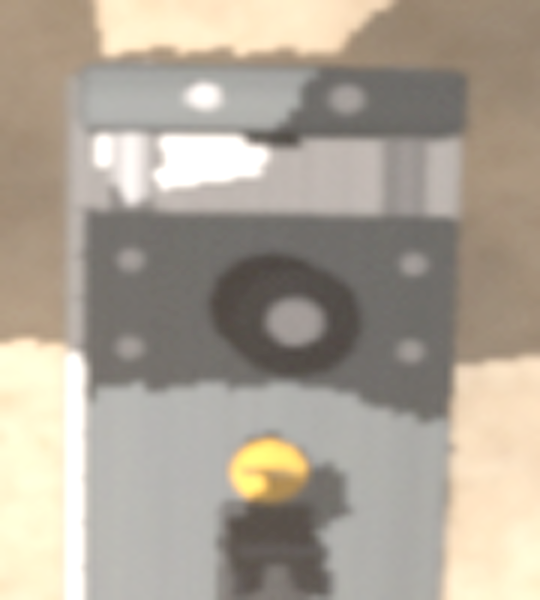

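Run:
```python
from h import *
import pickle
D=pickle.load(open("v3.pkl","rb"))
im,K,V=D["w_B"];f=lambda x,y,z:onz(K,V,275+(x+.5)/8-.5,170+(y+.5)/6-.5,z,True)
g=lambda x,y,z:onz(K,V,255+(x+.5)/6-.5,80+(y+.5)/5-.5,z,True)
ys=np.array([np.sin(np.radians(9.9)),np.cos(np.radians(9.9))]);xs=np.array([ys[1],-ys[0]])
def pr(n,p): print(n,p[:2],"along",p[:2]@ys,"across",p[:2]@xs)
pr("g1 tip",f(212,172,.077)); pr("g1 front(70?)",f(212,172,.070)); pr("g2 end",f(197,545,.077)); pr("g2mid",f(197,520,.077)); pr("gold",f(203,25,.04))
pr("knobtop",g(295,320,.088)); pr("knob body",g(283,315,.084));pr("screws1",(g(131,260,.036)+g(413,263,.036))/2);pr("s2",(g(130,348,.036)+g(411,350,.036))/2)
pr("carr+y",(g(85,212,.036)+g(458,215,.036))/2);pr("carr-y",np.array([.5036,-.08245]))
pr("s3",np.array([.5083,-.05625]));pr("s4",np.array([.50515,-.07415]))
pr("block+y",(g(82,80,.036)+g(465,80,.036))/2);pr("blockin",(g(82,133,.036)+g(465,133,.036))/2)
im,K,V=pickle.load(open("v1.pkl","rb"))["w_slide"];f=lambda x,y,z:onz(K,V,260+(x+.5)/4-.5,150+(y+.5)/4-.5,z,True)
pr("lens",f(335,292,.066)); pr("micro back",f(690,292,.066)); pr("clamp",f(540,285,.07));pr("farblock in",(f(65,495,.036)+f(270,487,.036))/2);pr("far out",(f(65,555,.036)+f(270,555,.036))/2)
f=lambda x,y,z:onz(K,V,260+(x+.5)/3.6-.5,10+(y+.5)/3.6-.5,z,True)
pr("knobtop",f(184,158,.088)); pr("carr-y",f(165,548,.036))
```

```text
g1 tip [ 0.5139 -0.0242] along 0.06453969200146442 across 0.5104182890993698
g1 front(70?) [ 0.5141 -0.0259] along 0.06287658365699947 across 0.5109056105056127
g2 end [ 0.5026 -0.0857] along 0.001980866491328656 across 0.5098921620226338
g2mid [ 0.5033 -0.0813] along 0.006459379751204905 across 0.5097901677109007
gold [ 0.5179 -0.0076] along 0.08151481110102161 across 0.511452737248095
knobtop [0.5236 0.0259] along 0.11557256461262093 across 0.5113431205946458
knob body [0.5223 0.0268] along 0.11617459357860564 across 0.5098874939332348
screws1 [0.5251 0.0345] along 0.12430115375734715 across 0.5113734294064849
s2 [0.5219 0.0168] along 0.10629159145705436 across 0.5112639291323
carr+y [0.5268 0.0444] along 0.1342651584436649 across 0.51130545706168
carr-y [ 0.5036 -0.0824] along 0.005361230959249549 across 0.5102766109695815
s3 [ 0.5083 -0.0563] along 0.031979162075817844 across 0.5104020823751884
s4 [ 0.5051 -0.0741] along 0.013804128471767249 across 0.5103765188928022
block+y [0.5317 0.0714] along 0.16176985531058513 across 0.5115437546062205
blockin [0.5299 0.0606] along 0.15083413378674881 across 0.5115755645598985
lens [ 0.5326 -0.15  ] along -0.056240868335631855 across 0.55049032923798
micro back [ 0.6376 -0.1696] along -0.05745565916555105 across 0.657313623150169
clamp [ 0.5896 -0.1572] along -0.05352446446009776 across 0.6078255090227573
farblock in [ 0.4788 -0.2156] along -0.13006042204355373 across 0.5087143708883534
far out [ 0.4755 -0.2381] along -0.15280973775181733 across 0.5093358677940044
knobtop [0.5235 0.026 ] along 0.11558247740335456 across 0.5112650047448366
carr-y [ 0.504  -0.0827] along 0.005234665312176867 across 0.5107290745609958
```

Run:
```python
from h import *
import pickle
D={}
bot.reach([.5092,-.0507,.243],down(np.radians(-10.2)));bot.dwell(.2);o=st()
im,K,V=cam("wrist");pickle.dump((im,K,V,o["position"]),open("v4.pkl","wb"))
cv2.imwrite("pics/w_C.png",im)
c=cv2.resize(im[110:250,240:330],None,fx=6,fy=4.2857,interpolation=cv2.INTER_CUBIC); 
cv2.imwrite("pics/wC1.png",(255*np.clip(c/150.,0,1)**.6).astype(np.uint8))
```

```text
t6.42 [ 0.5088 -0.05    0.2429] F [ 0.1144  0.0392 -0.5426] T [ 0.0005 -0.0138 -0.0866] w0.0853
```

View pics/wC1.png

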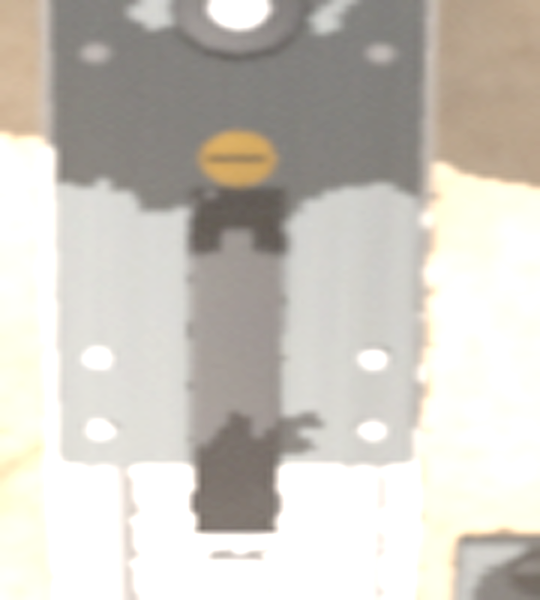

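Run:
```python
from h import *
import pickle
im,K,V,P=pickle.load(open("v4.pkl","rb"));f=lambda x,y,z:onz(K,V,240+(x+.5)/6-.5,110+(y+.5)/4.2857-.5,z,True)
y0=np.radians(10.2);ys=np.array([np.sin(y0),np.cos(y0)]);xs=np.array([ys[1],-ys[0]])
def pr(n,p): print(n,p[:2],"along %.4f across %.4f"%((p[:2]-P[:2])@ys,(p[:2]-P[:2])@xs))
pr("knob",f(240,8,.088));pr("gold",f(238,158,.04));pr("g1 outer",f(238,190,.077));pr("groove tip",f(238.5,250,.077));pr("g1 sides",f(239,220,.077))
pr("g2 outer",f(236.5,530,.077));pr("s1",f(234,358,.036));pr("s2",f(235.5,430,.036));pr("carr-y",f(237,463,.036)); pr("sL",f(96,358,.036));pr("sR",f(372,358,.036)); pr("s up",f((95+380)/2,52,.036))
im,K,V=pickle.load(open("v3.pkl","rb"))["w_A"]; P=np.array([.5036,.2067]);y0=np.radians(-11.5);ys=np.array([np.sin(y0),np.cos(y0)]);xs=np.array([ys[1],-ys[0]])
pr("cardcentre",np.array([.5029,.2082]))
```

```text
knob [0.5237 0.0255] along 0.0769 across 0.0012
gold [ 0.5174 -0.0077] along 0.0431 across 0.0010
g1 outer [ 0.5167 -0.0116] along 0.0391 across 0.0010
groove tip [ 0.5146 -0.0242] along 0.0264 across 0.0011
g1 sides [ 0.5158 -0.0179] along 0.0328 across 0.0011
g2 outer [ 0.5033 -0.0855] along -0.0359 across 0.0008
s1 [ 0.5081 -0.0559] along -0.0060 across 0.0003
s2 [ 0.5051 -0.0739] along -0.0242 across 0.0006
carr-y [ 0.5039 -0.0824] along -0.0328 across 0.0009
sL [ 0.4844 -0.0516] along -0.0060 across -0.0238
sR [ 0.5318 -0.0601] along -0.0060 across 0.0244
s up [0.5218 0.017 ] along 0.0682 across 0.0009
cardcentre [0.5029 0.2082] along 0.0016 across -0.0004
```

Run:
```python
from h import *
q=down(np.radians(13.3))
bot.reach([.503,.2082,.16],q); hand.move_gripper(.038,40)
bot.servo_line([.503,.2082,.067],velocity=.12); bot.dwell(.1);st()
hand.move_gripper(0.0,40); o=st()
im,K,V=cam("wrist"); cv2.imwrite("pics/g1.png",im)
```

```text
t9.07 [0.5036 0.2085 0.0678] F [-0.02    0.2438  0.303 ] T [ 0.0142 -0.0229  0.0283] w0.0382
t9.43 [0.5033 0.2083 0.0676] F [-1.0601 -0.5771  5.8974] T [-0.0931  0.2711  0.0159] w0.0092
```

View pics/g1.png

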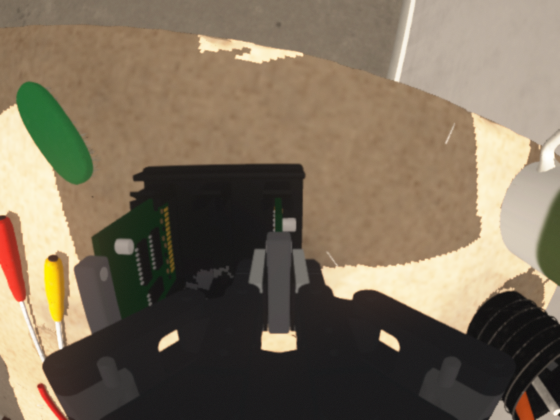

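The bar is gripped (width 9.2 mm), seen between the pads at (279,280). Now I'll lift it and check the card in the hand.

Run:
```python
from h import *
bot.servo_line([.5033,.2083,.16],velocity=.12); o=st()
im,K,V=cam("wrist"); cv2.imwrite("pics/g2.png",im)
crop(im,220,180,340,290,6,"g2c.png")
M=R.from_quat(o["orientation"]).as_matrix()
# predicted bar +y end top-face centre & corners (in TCP frame: card centre, bar top 6mm above bar centre=~TCP+.001)
c=o["position"]; yaw=np.radians(13.3); ys=np.array([-np.sin(yaw),np.cos(yaw),0]);xs=np.array([ys[1],-ys[0],0])
for n,a,x,z in [("bar+y",.023,0,.0065),("bar+yL",.023,-.005,.0065),("brd+y top",.030,0,-.0055),("bar+y bot",.023,0,-.0055)]:
    p=proj(K,V,c+a*ys+x*xs+[0,0,z],True); print(n,p,(p-[220,180]+.5)*6)
```

```text
t10.41 [0.5028 0.2081 0.1593] F [-0.9944  0.5467 -0.3784] T [-0.0741 -0.035  -0.0269] w0.0093
bar+y [277.1797 238.1415] [346.078  351.8487]
bar+yL [264.3744 238.1176] [269.2467 351.7059]
brd+y top [277.3392 212.48  ] [347.0354 197.8799]
bar+y bot [277.3632 228.3146] [347.179  292.8875]
```

View pics/g2c.png

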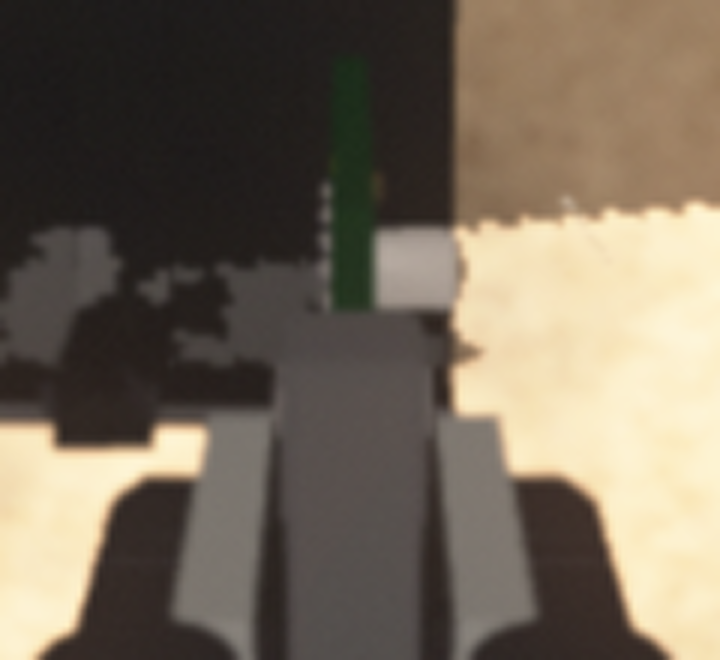

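Run:
```python
from h import *
q=down(np.radians(-10.3))
bot.reach([.5096,-.0513,.16],q); bot.servo_line([.5096,-.0513,.142],velocity=.06);bot.dwell(.3); o=st()
im,K,V=cam("wrist"); cv2.imwrite("pics/p1.png",im); crop(im,220,130,340,290,3.7*1,"p1c.png")
c=cv2.resize(im[140:260,225:335],None,fx=6,fy=5,interpolation=cv2.INTER_CUBIC); cv2.imwrite("pics/p1c.png",(255*np.clip(c/150.,0,1)**.6).astype(np.uint8))
im,K,V=cam("scene"); cv2.imwrite("pics/p1s.png",im); c=cv2.resize(im[150:270,225:385],None,fx=5,fy=5,interpolation=cv2.INTER_CUBIC);cv2.imwrite("pics/p1sc.png",c)
```

```text
t12.22 [ 0.5098 -0.0513  0.1422] F [-0.3399  0.5848 -0.1445] T [-0.043   0.0037  0.0736] w0.0091
```

View pics/p1c.png

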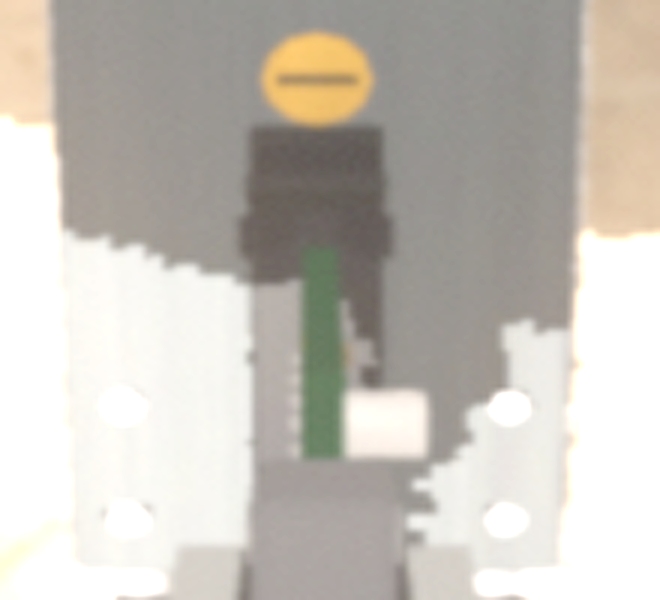

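View pics/p1sc.png

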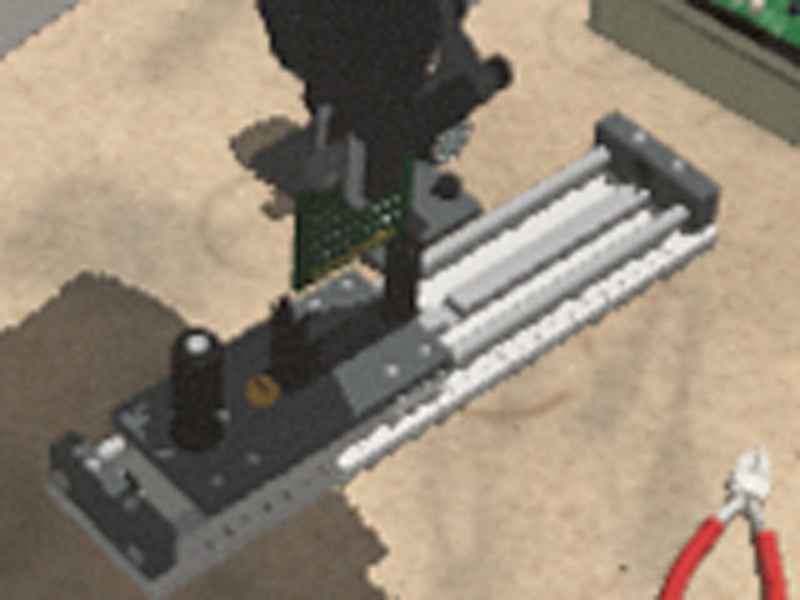

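The wrist view shows the board's lower edge centred at crop x≈321 and the guide at 316, so the card is about 0.5 mm too far towards +x. I'll shift it and descend slowly, watching the forces.

Run:
```python
from h import *
y0=np.radians(10.3);xs=np.array([np.cos(y0),-np.sin(y0)])
p=np.array([.5096,-.0513])-.0005*xs
for z in [.132,.127,.122,.117]:
    bot.servo_line([*p,z],velocity=.03); o=st()
    if np.linalg.norm(o["wrist_force"])>8: print("stop");break
im,K,V=cam("wrist"); cv2.imwrite("pics/p2.png",im)
c=cv2.resize(im[140:260,225:335],None,fx=6,fy=5,interpolation=cv2.INTER_CUBIC); cv2.imwrite("pics/p2c.png",(255*np.clip(c/150.,0,1)**.6).astype(np.uint8))
```

```text
t12.81 [ 0.5089 -0.0512  0.1317] F [-0.2828  0.6988 -0.6317] T [-0.0284 -0.0025 -0.0441] w0.0094
t13.12 [ 0.509  -0.0512  0.1268] F [-0.5262 -0.6029 -0.3856] T [-0.0426  0.0382 -0.0105] w0.0092
t13.44 [ 0.5089 -0.0512  0.1217] F [-0.9005 -0.1352 -0.0275] T [-0.0296  0.0065  0.0337] w0.0092
t13.76 [ 0.5089 -0.0512  0.1168] F [-0.1108  0.7231  0.5088] T [0.0193 0.0104 0.0521] w0.0092
```

View pics/p2c.png

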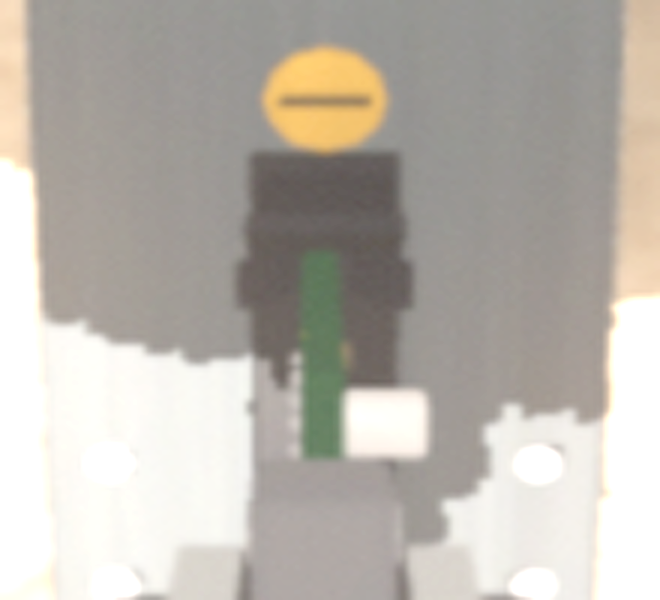

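The card is in the grooves with no contact force. I'll continue down to the floor.

Run:
```python
from h import *
y0=np.radians(10.3);xs=np.array([np.cos(y0),-np.sin(y0)])
p=np.array([.5096,-.0513])-.0005*xs
for z in [.110,.104,.100,.098,.0965,.0955,.0945,.0935,.0925,.0915]:
    bot.servo_line([*p,z],velocity=.03); o=st()
    if np.linalg.norm(o["wrist_force"])>14: print("stop");break
im,K,V=cam("scene"); cv2.imwrite("pics/p3.png",im); c=cv2.resize(im[150:270,225:385],None,fx=5,fy=5,interpolation=cv2.INTER_CUBIC);cv2.imwrite("pics/p3c.png",c)
```

```text
t14.19 [ 0.5089 -0.0512  0.1097] F [ 0.4229  0.4912 -0.6103] T [ 0.0759 -0.0127  0.0077] w0.0093
t14.54 [ 0.5089 -0.0512  0.1037] F [ 0.2265  0.3145 -0.7689] T [ 0.1155  0.0208 -0.0322] w0.0089
t14.82 [ 0.509  -0.0512  0.0998] F [ 0.0344 -0.3833 -0.9699] T [ 0.0786  0.005  -0.0006] w0.0090
t15.07 [ 0.509  -0.0512  0.0979] F [-0.6614  0.064  -1.9406] T [ 0.104  -0.0173  0.0109] w0.0092
t15.32 [ 0.5091 -0.0512  0.0964] F [-0.0259  1.1769 -0.7968] T [ 0.1051 -0.0352 -0.0265] w0.0090
t15.57 [ 0.5093 -0.0512  0.0956] F [-0.3716  0.7957  1.5703] T [ 0.0847 -0.0145  0.0492] w0.0093
t15.82 [ 0.5097 -0.0513  0.0955] F [-1.771  -0.2739 12.3352] T [ 0.1115  0.4996 -0.0137] w0.0092
t16.07 [ 0.5102 -0.0514  0.0954] F [-4.0362 -0.0245 23.6411] T [ 0.1354  0.9168 -0.0116] w0.0091
stop
```

View pics/p3c.png

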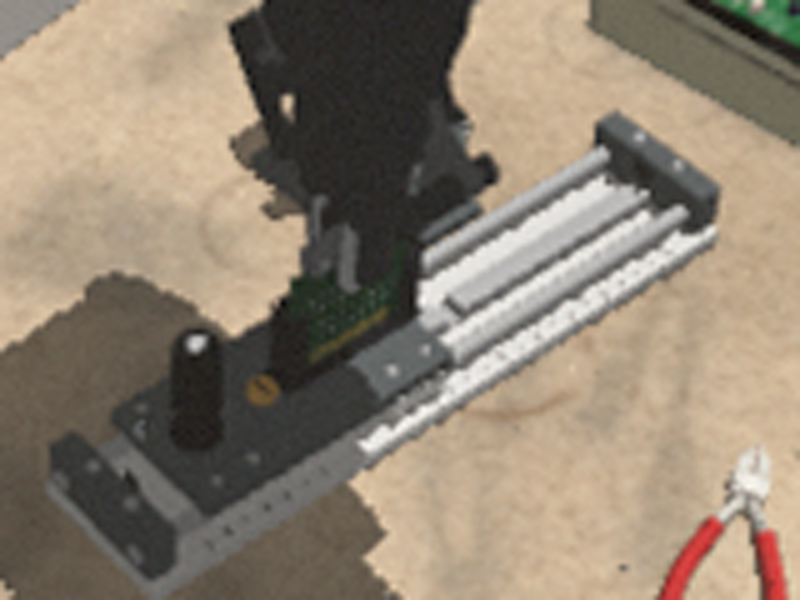

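The card is seated: the floor was met at TCP z 0.0955 as predicted, and it was pressed down with about 24 N. Next I'll relax, release and take a look.

Run:
```python
from h import *
bot.servo_line([.5092,-.0513,.0955],velocity=.03);o=st()
hand.move_gripper(.034,40); st()
bot.servo_line([.5092,-.0513,.17],velocity=.12); st()
im,K,V=cam("wrist"); cv2.imwrite("pics/r1.png",im)
crop(im,220,90,340,260,3.5,"r1c.png")
im,K,V=cam("scene"); cv2.imwrite("pics/r1s.png",im); c=cv2.resize(im[150:270,225:385],None,fx=5,fy=5,interpolation=cv2.INTER_CUBIC);cv2.imwrite("pics/r1sc.png",c)
```

```text
t16.38 [ 0.5094 -0.0513  0.0956] F [1.3651 0.352  6.5931] T [ 0.2375 -0.0952 -0.0216] w0.0089
t16.73 [ 0.509  -0.0513  0.0952] F [-0.0211  0.0595  0.0949] T [ 0.0124  0.018  -0.0229] w0.0340
t17.51 [ 0.5088 -0.0513  0.1695] F [-0.3655  0.5391  0.1063] T [ 0.0642  0.013  -0.0246] w0.0339
```

View pics/r1c.png

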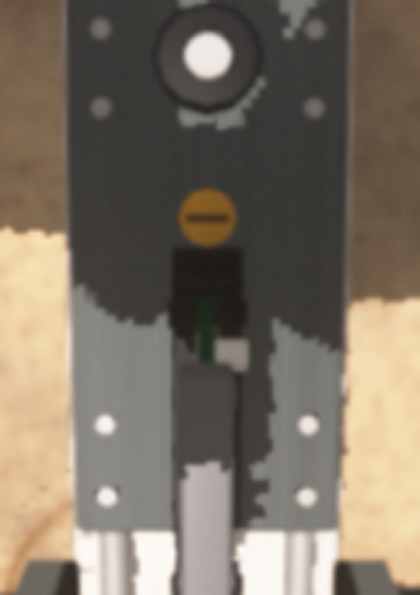

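View pics/r1sc.png

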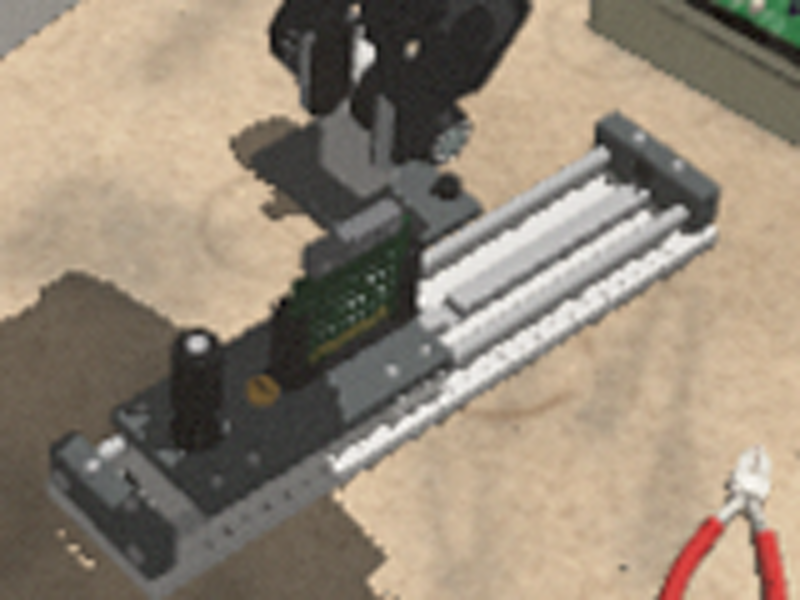

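The card stands upright and seated, with its can towards the microscope at r1c (233,353). Now the knob.

Run:
```python
from h import *
q=down(np.radians(-10.3))
bot.reach([.5231,.0256,.14],q); hand.move_gripper(.045,60)
bot.servo_line([.5231,.0256,.070],velocity=.1); bot.dwell(.1); st()
hand.move_gripper(0.,60); o=st()
y0=np.radians(10.3);ys=np.array([np.sin(y0),np.cos(y0),0]);xs=np.array([ys[1],-ys[0],0])
p0=np.array(o["position"]);np.save("p0.npy",p0)
for s in [.03,.06,.07]:
    bot.servo_line(p0-s*ys,velocity=.06);bot.dwell(.1);o=get_obs();F=o["wrist_force"];print(s,"act %.4f"%((p0-o["position"])@ys),"F %.2f %.2f %.2f"%(F@ys,F@xs,F[2]),"w%.4f"%o["gripper_width"],o["time_s"])
im,K,V=cam("scene"); cv2.imwrite("pics/k1.png",im); c=cv2.resize(im[130:270,225:385],None,fx=5,fy=4.2,interpolation=cv2.INTER_CUBIC);cv2.imwrite("pics/k1c.png",c)
im,K,V=cam("wrist"); cv2.imwrite("pics/k1w.png",im)
```

```text
t19.25 [0.5237 0.0256 0.0707] F [-0.8071 -0.0812 -0.0055] T [ 0.0275 -0.0229 -0.0225] w0.0452
t19.60 [0.5232 0.0257 0.0707] F [-2.9964  0.902   6.7408] T [ 0.0796  0.4085 -0.0104] w0.0183
0.03 act 0.0301 F -2.07 -1.08 1.69 w0.0186 20.35
0.06 act 0.0601 F -1.71 -2.94 4.09 w0.0188 21.1
0.07 act 0.0701 F -2.20 -2.99 5.67 w0.0183 21.5167
```

View pics/k1c.png

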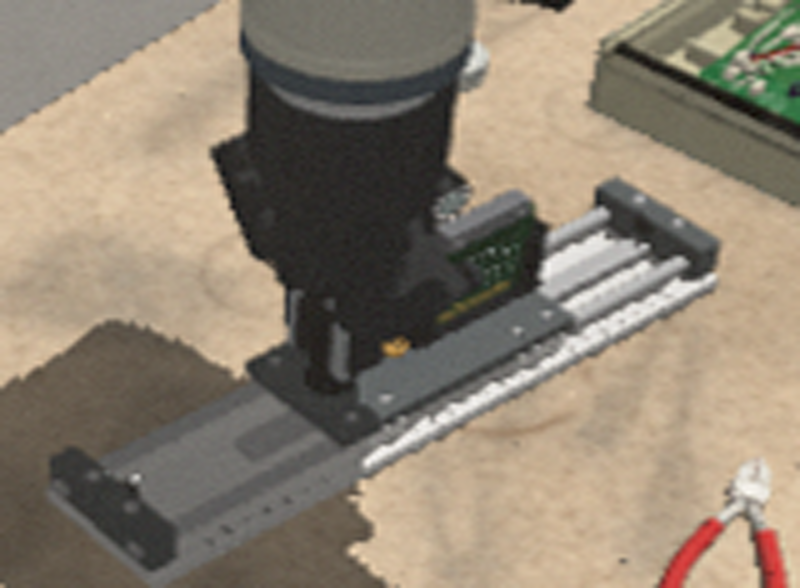

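The carriage rides along with the knob (70 mm so far). From here I'll feel for the notch in small steps.

```bash
cat > slide.py <<'E'
from h import *
import sys
y0=np.radians(10.3);ys=np.array([np.sin(y0),np.cos(y0),0]);xs=np.array([ys[1],-ys[0],0])
p0=np.load("p0.npy")
def step(s,v=.02):
    bot.servo_line(p0-s*ys,velocity=v);o=get_obs();F=o["wrist_force"];f=F@ys;a=(p0-o["position"])@ys
    print("%.4f act %.5f F %.2f %.2f %.2f w%.4f t%.2f"%(s,a,f,F@xs,F[2],o["gripper_width"],o["time_s"]));return a,f
E
python3 - <<'E'
from slide import *
s=.071;lo=0
while s<.110:
    s+=.001; a,f=step(s); lo=min(lo,f)
    if f>4.5: break
    if lo<-4.5 and f>-.5: break
E
```

```text
0.0720 act 0.07178 F 0.37 -3.98 6.01 w0.0186 t21.87
0.0730 act 0.07265 F 0.59 -3.54 5.28 w0.0187 t22.12
0.0740 act 0.07362 F 1.24 -3.53 5.76 w0.0187 t22.37
0.0750 act 0.07461 F 1.42 -3.05 4.56 w0.0187 t22.62
0.0760 act 0.07563 F 0.27 -3.13 4.25 w0.0182 t22.87
0.0770 act 0.07661 F 0.44 -3.50 5.64 w0.0182 t23.12
0.0780 act 0.07759 F 0.15 -3.83 6.05 w0.0190 t23.37
0.0790 act 0.07863 F 0.71 -3.67 5.40 w0.0185 t23.62
0.0800 act 0.07963 F 0.56 -4.06 5.41 w0.0181 t23.87
0.0810 act 0.08063 F 0.69 -3.48 4.99 w0.0182 t24.12
0.0820 act 0.08162 F 0.81 -3.92 5.08 w0.0184 t24.37
0.0830 act 0.08262 F 0.64 -3.38 5.61 w0.0182 t24.62
0.0840 act 0.08363 F 1.40 -3.46 5.05 w0.0183 t24.87
0.0850 act 0.08464 F 0.74 -2.15 5.57 w0.0183 t25.12
0.0860 act 0.08563 F 0.11 -3.75 4.96 w0.0186 t25.37
0.0870 act 0.08662 F -0.12 -2.72 6.03 w0.0188 t25.62
0.0880 act 0.08762 F 0.22 -3.22 5.25 w0.0186 t25.87
0.0890 act 0.08864 F 0.93 -3.21 4.98 w0.0185 t26.12
0.0900 act 0.08962 F 1.13 -3.84 4.86 w0.0186 t26.37
0.0910 act 0.09062 F 1.55 -2.93 4.44 w0.0188 t26.62
0.0920 act 0.09163 F 0.45 -2.87 6.04 w0.0182 t26.87
0.0930 act 0.09263 F 0.84 -3.99 5.84 w0.0185 t27.12
0.0940 act 0.09363 F 0.10 -2.68 5.65 w0.0182 t27.37
0.0950 act 0.09462 F 0.52 -3.65 5.95 w0.0183 t27.62
0.0960 act 0.09563 F 1.56 -4.15 5.01 w0.0185 t27.87
0.0970 act 0.09668 F 0.82 -3.48 6.49 w0.0184 t28.12
0.0980 act 0.09780 F -1.09 -3.05 5.34 w0.0185 t28.37
0.0990 act 0.09892 F -2.13 -3.59 5.34 w0.0184 t28.62
0.1000 act 0.10015 F -2.53 -3.60 5.33 w0.0186 t28.87
0.1010 act 0.10141 F -5.49 -3.06 5.15 w0.0181 t29.12
0.1020 act 0.10254 F -6.43 -3.47 5.33 w0.0184 t29.37
0.1030 act 0.10299 F -2.10 -3.89 5.21 w0.0186 t29.62
0.1040 act 0.10336 F 3.39 -3.83 5.40 w0.0184 t29.87
```

The notch is clear: the pull builds to -6.4 N at 102 mm, then reverses to +3.4 N at 104 mm. The centre is about 103.3 mm, so I'll settle there.

Run:
```python
from slide import *
step(.1034); bot.dwell(.5); step(.1034)
im,K,V=cam("scene"); cv2.imwrite("pics/f1.png",im); c=cv2.resize(im[130:270,225:385],None,fx=5,fy=4.2,interpolation=cv2.INTER_CUBIC);cv2.imwrite("pics/f1c.png",c)
im,K,V=cam("wrist"); cv2.imwrite("pics/f1w.png",im)
```

```text
0.1034 act 0.10310 F -0.22 -4.47 6.72 w0.0184 t30.12
0.1034 act 0.10312 F 0.39 -4.33 5.24 w0.0184 t30.87
```

View pics/f1.png

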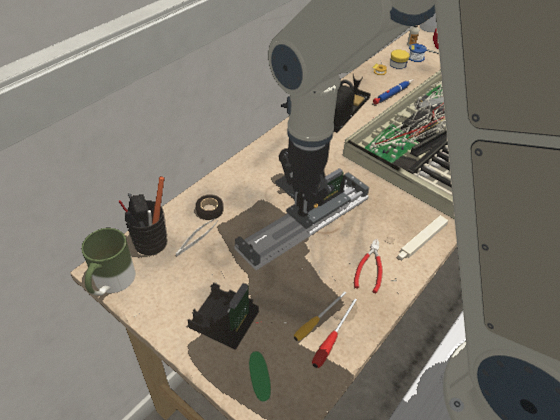

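View pics/f1c.png

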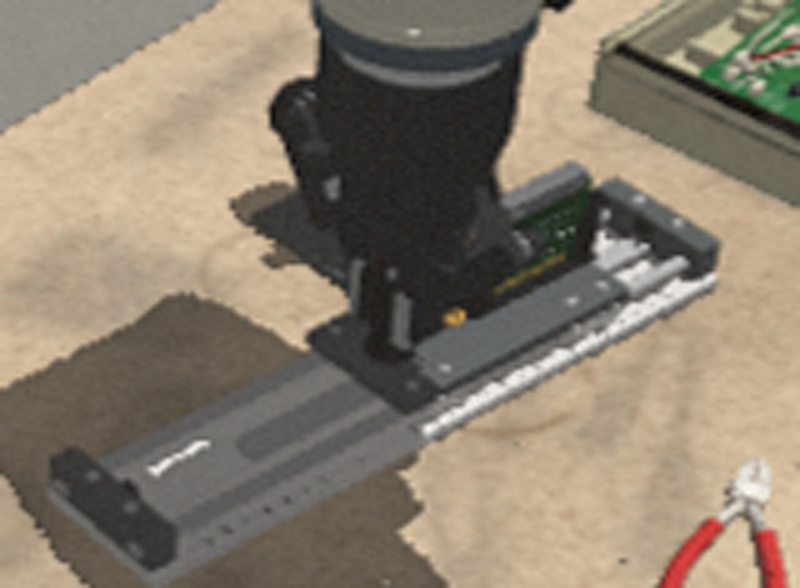

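View pics/f1w.png

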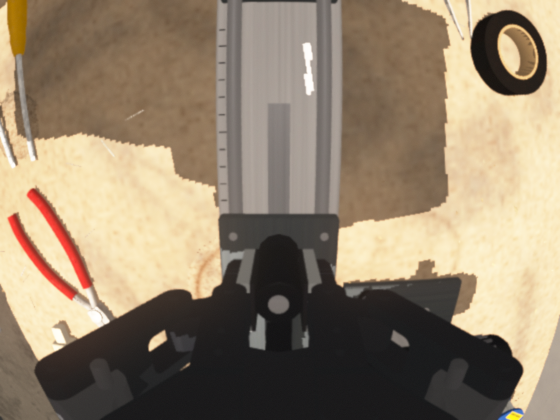

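The knob is held at wrist view (278,300), the card is still seated, and there is a gap to the far block. The tall card is in the rack, and the tape, tweezers and other things look undisturbed.

Run:
```python
from h import *
st(); hand_in()
```

```text
t30.97 [ 0.5046 -0.0757  0.0707] F [-4.3994  1.1058  5.2839] T [0.0973 0.5831 0.0677] w0.0186
the job is handed in; nothing more can be done
```

The job is done and handed in at about 31 s of the 66 s allowed.

- **Card:** I took the shorter card from the rack's slot farther from the robot and put it in the carriage, component side towards the microscope. It met the slot floor at the expected height. I pressed it down with about 24 N and let go, and the pictures show it upright and seated.
- **Slide:** I took the carriage by its knob and moved it 103 mm. The ball's pull rose to 6.4 N and then reversed to +3.4 N, so I settled between the two, at about 0.4 N along the rods. The gripper still holds the knob, and the last picture shows a gap to the far end block.
- **Notch position:** It lies about 10 mm beyond my estimate of the lens position, inside the stated 12 mm. The ball's position can't be read directly, so the click rests on this force pattern.
- **Other checks:** The taller card is still in the rack. The tape and tweezers look untouched; the arm partly hid the microscope and tin in the last views. A steady side load of about 4 N on the knob remained, probably from a slight error in the slide angle I used.

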